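# Pin the test piece and hold the run lever

## Robot

A 6-joint arm with a two-finger parallel gripper is mounted at the origin on the work surface. World frame = base frame: x ahead of the robot, y to its left, z up, the work surface at z = 0. Lengths are in m, angles in rad, forces in N, time in s.
With the tool pointing down it reaches from about 0.425 to 0.95 m from the base axis. Payload 3.5 kg.
Tool frame: the origin (TCP) lies on the mounting face of the last link; the fingertips stand 173 mm ahead of it and the grasp point (between the pads) lies 155 mm ahead of it; z points along the fingers, x is the direction in which the jaws open and shut, and the axes are right-handed (so a half turn about z gives the same grasp; the last joint's range is limited). The gripper opens to 85 mm and grips with 20 to 120 N. Pads are 22 mm wide; open, the fingers measure 114 mm over their backs; the gripper's body (76 mm by 85 mm) begins 54 mm behind the grasp point. The pads swing forward as they close: fully open they stand 13 mm farther back than shut.
Start: joints at [1.128, 0.286, 1.577, -0, 1.279, -0.15], TCP at [0.195, 0.646, 0.405] pointing down, gripper open.
Joint ranges: [-2.77, 2.77], [-0.9, 2.22], [0.21, 2.48], [-1.53, 4.67], [0.24, 2.81], [-2.84, 2.84]. Speed limits (rad/s): [2.79, 2.79, 3.14, 3.14, 3.14, 3.14].

## Interface

Orientations are given as a unit quaternion [x, y, z, w].
In Python, from plant import get_state, read_camera, sign_off gives the robot as it stands.
- The arm moves only by the shell command python3 -m jog 'ROWS' [FORCE]. ROWS is JSON, a list of rows, each an object of numbers: "grip": the closure, from 0 (fully open) to 1 (shut); "x", "y", "z": the shift along the tool's x, y, z in mm; "rx", "ry", "rz": the turn, a rotation vector about the tool's x, y, z in degrees. A call has 1 to 8 rows; each row shifts and turns the commanded pose from where the row before left it, along the tool's axes as they then stand; what a row does not reach is not made up. A row lasts 1/12 s, in which the tool goes at most 41.7 mm and 7.16 degrees, less where a joint would pass 70% of its speed; a pose out of reach is approached as far as the arm can. A call with a gripper value outside its range is refused whole. The fingers move at their own pace and stop on an object; FORCE is the grip in N (left out, the last holds). Time passes only in rows, so rows that do not move let the fingers close. It gives the time, the measured TCP pose, the force and the opening at its end, in the units of the state.
- get_state(): the state, without advancing time (a new reading comes with each control period).
- read_camera(name): name is "side" or "top"; returns a dict with "frame" (420x560x3 uint8, red, green, blue), "intrinsics" (3x3 intrinsics, pixels), "R" (3x3) and "t" (3): a world point X has camera coordinates R X + t. Camera axes: x right, y down, z forward; pixel columns grow to the right and rows downward; lengths in m; the calibration is good to about 2 mm. A picture is of the moment at which its call begins. There is no depth.
- sign_off(): hands the job in, once; it reports no verdict.
The state is a dict: "time": time; "qpos": joint angles; "dq": joint speeds; "joint_efforts": joint torques, N m; "eef_pos": TCP position; "tcp_rot": TCP orientation; "contact_force": force on the tool from outside, world axes, zero at the start; "wrist_torque": the same for the moment, N m; "opening": opening from 0.0 (shut) to 1.0 (fully open).
Only numpy, scipy, OpenCV 4.12 (cv2) and the standard library are available. Lean on these libraries where they do the work, as an engineer would, in place of code of your own. Each camera call takes 0.05 s, during which the arm holds its last target.

## Task

Take the largest of the three steel pins out of the wooden rack and push it down through the fork and the eye of the test piece on the pull-test stand until its flange sits fully home on the fork. Then press the black grip of the sprung hold-to-run lever down until the lever is level, not to its stop, and finish while still holding it there: let go and it springs up. Leave the other pins and the loose hose fittings where they are.

Things in the scene. Friction and masses are not known exactly. Their poses are not given: they have to be found in the camera images.
- pin: The largest of three plain steel headed pins hanging in the rack (any of the three holes). Shank 16 mm diameter, 55 mm long, lowest 8 mm tapered to 10 mm; above it a flange 32 mm diameter, 6 mm thick; above that a cylindrical grip 22 mm diameter, 30 mm high, its top 91 mm above the tip. Origin at the centre of the tip, z up along the pin. About 0.18 kg
- pin_seat (a point): Centre of the underside of that pin's flange, 55 mm above its tip
- rack: Fixed wooden block 180 x 60 mm, 60 mm high, origin at the centre of its underside, with three vertical through holes of 18 mm in a row along its x axis, at -60, 0 and +60 mm; pins hang in them by their flanges, flange undersides on the top face. It stands to the robot's left or right
- stand: Fixed pull-test stand, 310 x 90 mm, long along x, at most 85 mm high. Origin on the table below the hole axis. A steel fork of two level arms (50 x 46 x 12 mm, undersides at 40 and 68 mm) comes from a red cylinder at +x; the aluminium eye of the test piece lies between them, from a dark anchor block at -x. Their holes are in line, vertical, 18 mm wide, chamfered, open below
- fork_hole (a point): Centre of the hole mouth in the top face of the fork's upper arm, 80 mm above the table; z up. The seated pin's flange rests here
- valve: Fixed grey hold-to-run valve on the table, to the robot's left or right (opposite the rack); its box, 130 x 90 mm and 40 mm high, reaches from x = 30 to 160 mm, with two cheeks up to 150 mm high around the lever pivot. Origin on the table; the lever points along its -x axis. A short thin level steel index bar sits beside the pivot
- lever_pivot (a point): Pivot of the lever, 130 mm above the table, at x = 100 mm of the valve; the pivot runs along the valve's y axis
- grip_top (a point): Middle of the top face of the black rubber hand grip at the end of the lever: 80 mm long along the lever, 32 mm wide, 24 mm thick, so this point is 130 mm along from the pivot and 12 mm above the lever's centre line; x axis along the lever towards the pivot, z out of the top face, vertical when the lever is level
- lever (a joint): Lever angle in rad: 0 at rest, the grip raised 0.50 rad (29 degrees) above level; grows as the grip is pressed down; 0.50 is level; 0.85 is the bottom stop. A spring returns it: at the grip about 4 N to start, 11 N at level, 17 N at the stop
- slim_pin_a: Slimmer steel pin in the rack, a bystander: shank 13 mm, flange 26 mm, grip 14 mm diameter and 20 mm high (its top 81 mm above the tip). Origin at its tip
- slim_pin_b: Second slim pin like the other, a bystander
- ferrule_a: Bystander: steel ferrule tube standing 42 mm high, 34 mm diameter, beyond the rack. Origin at its underside
- ferrule_b: Bystander: steel ferrule tube standing 50 mm high, 40 mm diameter, in front of the stand. Origin at its underside
- elbow: Bystander: steel elbow fitting standing on its nut, 65 mm high, in front of the valve. Origin at its underside
Things that resemble listed ones, but are neither listed nor needed, are in the scene too. What is shaped like the pin but blue or purple is not meant.

How it is judged:
By the outcome, as a careful person would: the job done as asked, in the order asked, and still so for the second after the job is handed in, while the arm keeps its last pose, push and grip.
It also fails if it takes over 58 s, if anything falls off the work surface, if the arm or the gripper's body presses on something with over 40 N, if the wrist force passes 120 N, or if a joint passes its speed limit or range.

## Working session

There is one attempt and no reset: what is moved stays moved. The work goes in short steps, Python scripts to look and compute and a shell command to move; the robot and the scene stay as the last step left them, time stands still between calls to the robot, and variables do not carry over. Pictures are saved under pics/ and viewed, and the job is handed in when it is done.

```bash
mkdir -p pics; ls
python3 - <<'E'
from plant import *
import cv2
s=get_state(); print(s)
for n in("side","top"):
    c=read_camera(n); cv2.imwrite(f"pics/{n}0.png",c["frame"][:,:,::-1]); print(n,c["intrinsics"].tolist(),c["R"].tolist(),c["t"].tolist())
E
```

```text
pics
{'time': 0.0, 'qpos': array([ 1.12800359e+00,  2.87187568e-01,  1.57820715e+00, -9.42561471e-06,
        1.27858742e+00, -1.50006228e-01]), 'dq': array([ 0.00084057, -0.00027218, -0.00023857, -0.00068599,  0.00039839,
        0.00065706]), 'joint_efforts': array([-5.09015408e-04, -4.05998254e+01, -2.92617077e+01, -1.33566555e-04,
        6.03321139e-03, -9.65547258e-06]), 'eef_pos': array([0.19468415, 0.64604613, 0.40331575]), 'tcp_rot': array([ 8.02688238e-01,  5.96397656e-01, -1.05260541e-03,  5.65204429e-04]), 'contact_force': array([-0.71571612, -0.07316665,  0.63653272]), 'wrist_torque': array([-0.02453025, -0.00213196,  0.04718524]), 'opening': 0.9974785551848434}
side [[397.12999095225825, 0.0, 280.46849067376337], [0.0, 397.12999095225825, 206.13628410163253], [0.0, 0.0, 1.0]] [[-0.8571044846350231, -0.5149810905723701, -0.012898789533271383], [-0.3837943625845416, 0.6550665527494777, -0.6508376899943954], [0.3436186689731169, -0.5528854201566615, -0.7591073194952975]] [0.44323719953598956, 0.27653708637959945, 0.8376438947779977]
top [[415.8296504207603, 0.0, 276.06918576818197], [0.0, 415.8296504207603, 204.53743984772058], [0.0, 0.0, 1.0]] [[-0.020802845418724986, -0.9997805243452218, -0.002478863142302012], [-0.9789448385998797, 0.020872764755549836, -0.20305499420136136], [0.2030621693007835, -0.0017974513771189793, -0.9791641969391072]] [0.024681620830101003, 0.5030590170366419, 1.1623323886117731]
```

View pics/top0.png

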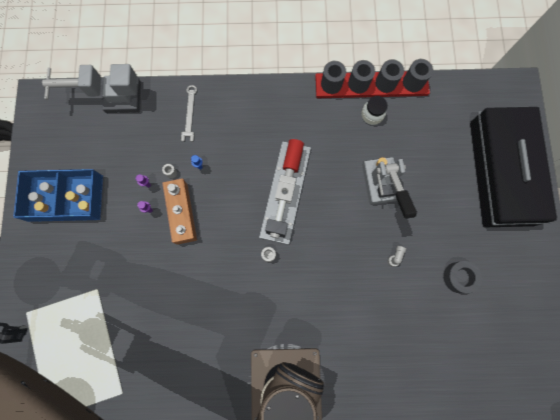

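View pics/side0.png

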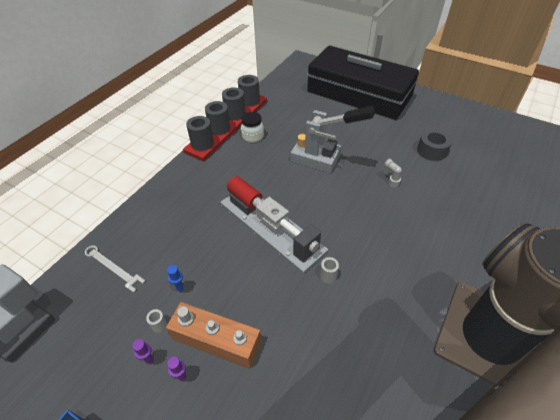

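The side view shows the orange rack with three pins at about (185,315), (212,327) and (239,337). The top view shows them at (172,188), (177,209) and (181,229). The first looks largest. The stand hole is near (275,212) in side and (285,190) in top, and the black grip is at top (405,203). I'll enlarge to confirm.

Run:
```python
import cv2,numpy as np
s=cv2.imread("pics/side0.png");t=cv2.imread("pics/top0.png")
f=lambda im,x,y,w,h,k:cv2.resize(im[y:y+h,x:x+w],(400,300),interpolation=cv2.INTER_CUBIC)
a=np.vstack([np.hstack([f(s,160,290,106,80,0),f(t,140,165,80,60,0)]),np.hstack([f(s,215,170,120,90,0),f(t,255,150,80,60,0)])])
cv2.imwrite("pics/crop0.png",a)
a=np.vstack([np.hstack([f(s,280,90,106,80,0),f(t,355,145,80,60,0)])])
cv2.imwrite("pics/crop1.png",a)
```

```text
(no output)
```

View pics/crop0.png

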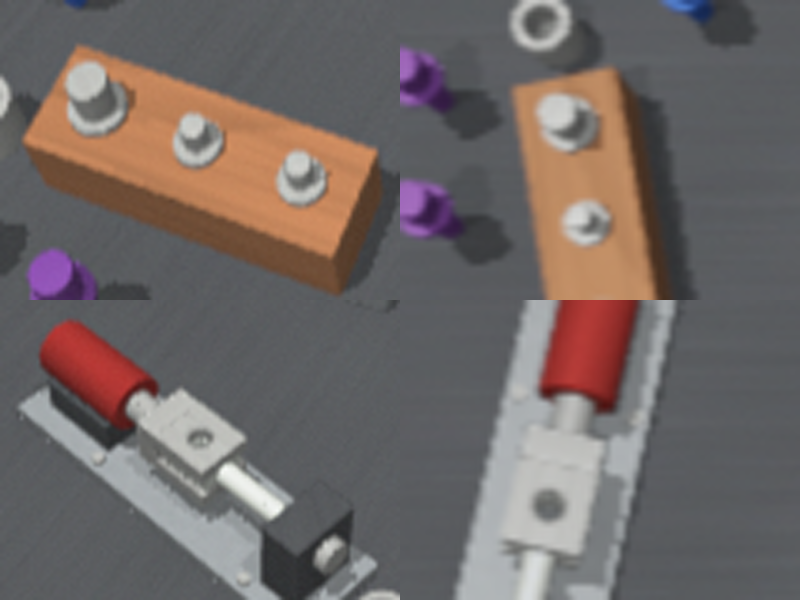

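View pics/crop1.png

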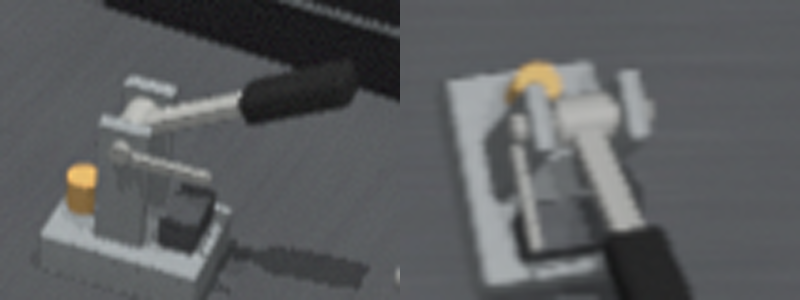

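The enlarged crop confirms it. The pin at side (185,315) / top (172,188) has a clearly wider flange and a taller, thicker grip than the two slim steel pins, and the purple and blue look-alikes stand outside the rack. Next I'll measure.

```bash
cat > h.py <<'E'
import numpy as np,cv2
from plant import *
def ray(c,p):
    d=c["R"].T@np.linalg.inv(c["intrinsics"])@np.array([p[0],p[1],1.]); return -c["R"].T@c["t"],d
def onz(c,p,z):
    o,d=ray(c,p); return o+d*(z-o[2])/d[2]
def tri(c1,p1,c2,p2):
    o1,d1=ray(c1,p1);o2,d2=ray(c2,p2)
    A=np.stack([d1,-d2],1);s=np.linalg.lstsq(A,o2-o1,rcond=None)[0]
    a=o1+d1*s[0];b=o2+d2*s[1];return (a+b)/2,np.linalg.norm(a-b)
def proj(c,X):
    v=c["intrinsics"]@(c["R"]@np.array(X)+c["t"]);return v[:2]/v[2]
def crop(c,x,y,w,h,k,name):
    im=cv2.resize(c["frame"][y:y+h,x:x+w,::-1],None,fx=k,fy=k,interpolation=cv2.INTER_CUBIC);cv2.imwrite(name,im)
E
python3 - <<'E'
from h import *
np.set_printoptions(precision=4,suppress=True)
C={n:read_camera(n) for n in("side","top")}
for n,c in C.items():
    f=c["frame"].astype(int);hsv=cv2.cvtColor(c["frame"],cv2.COLOR_RGB2HSV)
    def comp(m,name,lo=30):
        nn,l,st,ce=cv2.connectedComponentsWithStats(m.astype(np.uint8))
        for i in range(1,nn):
            if st[i,4]>lo: print(n,name,st[i],ce[i])
        return l,st
    # rack
    m=(hsv[...,0]<15)&(hsv[...,1]>110)&(hsv[...,2]>165)
    m2=(hsv[...,0]<16)&(hsv[...,1]>110)&(hsv[...,2]>70)
    comp(m,"rackTop",200);comp(m2,"rack",300)
    # wide look at gray values around pin and hole
    win=(slice(205,220),slice(265,286)) if n=="side" else (slice(183,199),slice(276,294))
    print(f[win].sum(2)//3)
crop(C["side"],170,298,30,30,20,"pics/p1.png");crop(C["top"],157,173,30,30,20,"pics/p2.png")
E
```

```text
side rackTop [230 177  26  22 241] [242.332  187.5685]
side rackTop [ 167  303   93   55 1896] [215.615  331.0132]
side rack [   0    0  252  168 3164] [111.3723  87.0695]
side rack [532  64  28  19 324] [546.5895  72.9815]
side rack [183 119  59  42 559] [213.297 141.941]
side rack [227 176  35  33 563] [242.579  190.5524]
side rack [ 166  303   95   65 2823] [216.0407 336.3613]
[[192 191 185 187 191 189 188 187 186 189 188 189 188 191 188 174 133 105
   93  90  91]
 [188 183 184 189 188 189 191 188 186 187 190 190 190 190 189 192 174 153
  116  94  89]
 [185 177 189 193 191 191 189 187 188 184 182 184 187 189 190 189 190 188
  162 118  94]
 [185 186 189 192 192 192 185 175 169 162 164 159 173 185 191 191 189 189
  188 163 129]
 [189 187 188 188 192 189 172 149 127 119 120 120 141 163 185 190 189 189
  189 189 176]
 [192 188 188 188 188 179 150 109 100 109 110 110 106 130 174 186 190 190
  189 189 190]
 [189 190 188 188 187 180 132  99 117 136 130 151 118 121 175 186 187 189
  190 190 190]
 [188 189 190 189 189 183 138 122 142 154 143 175 142 149 185 192 188 188
  188 191 190]
 [174
[... 1336 characters left out ...]
178 189 191 190 188 165]
 [183 190 192 193 186 156 113 104 103 104 112 132 166 188 191 190 182 152]
 [184 192 193 192 182 152 108 100 106 105 102 123 166 190 191 190 173 136]
 [187 192 194 193 188 167 123 106 105 105 105 131 173 190 191 189 171 131]
 [189 193 195 193 190 181 155 124 113 114 128 159 184 191 191 189 168 127]
 [191 193 194 193 191 191 186 171 157 163 177 186 191 192 191 185 159 123]
 [193 194 194 192 192 193 194 193 191 191 190 191 193 192 191 183 157 127]
 [192 195 194 192 192 193 195 196 195 195 193 192 193 192 190 173 136 124]
 [181 189 190 188 191 194 196 195 195 195 192 192 193 192 190 167 122 121]
 [132 129 143 160 179 189 192 192 194 193 191 192 193 192 184 155 122 122]]
```

View pics/p1.png

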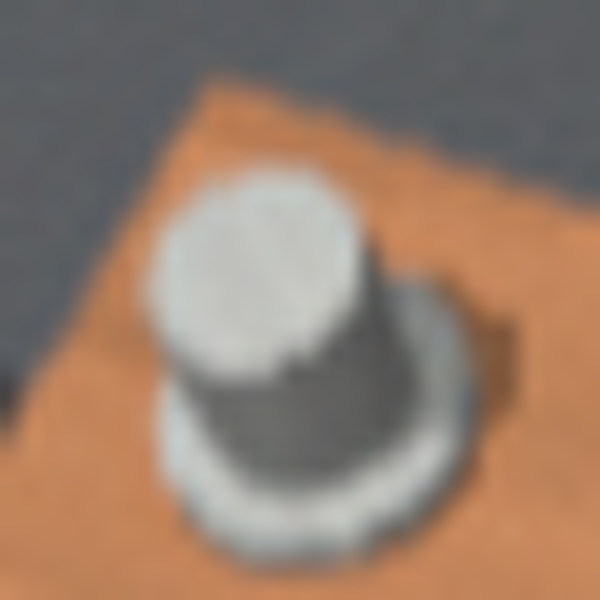

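View pics/p2.png

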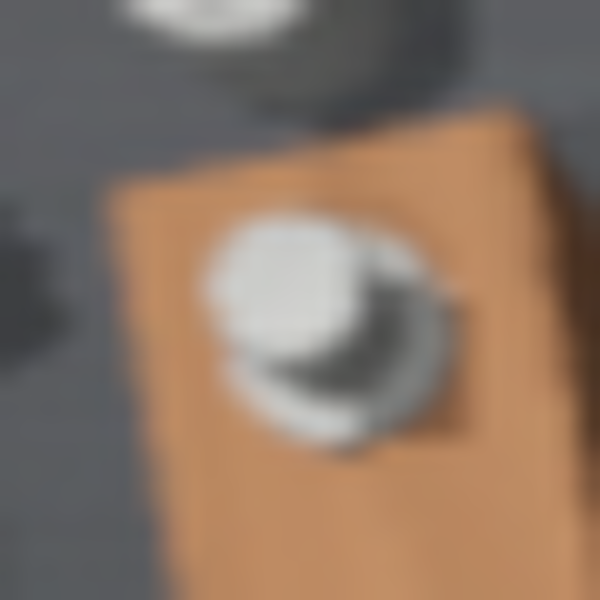

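Run:
```python
from h import *
np.set_printoptions(precision=4,suppress=True)
C={n:read_camera(n) for n in("side","top")};S,T=C["side"],C["top"]
print("pin top",tri(S,(182.4,311.1),T,(170.8,186.8)),onz(S,(182.4,311.1),.096),onz(T,(170.8,186.8),.096))
print("hole",tri(S,(274.6,211.2),T,(284.4,191)),onz(S,(274.6,211.2),.08),onz(T,(284.4,191),.08))
# purple tops approx, rack corners via minAreaRect on top view
for n,c in C.items():
    hsv=cv2.cvtColor(c["frame"],cv2.COLOR_RGB2HSV)
    m=((hsv[...,0]<15)&(hsv[...,1]>110)&(hsv[...,2]>165)).astype(np.uint8)
    m[:, :150]=0; m[:, 265:]=0; m[:170]=0
    if n=="side": m[:295]=0
    q=cv2.approxPolyDP(cv2.convexHull(cv2.findContours(m,0,2)[0][0] if 0 else np.vstack(cv2.findContours(m,0,2)[0])),4,True)[:,0]
    print(n,"rack",[(p.tolist(),onz(c,p,.06)) for p in q])
    g=c["frame"].max(2)
    w=(slice(100,130),slice(335,380)) if n=="side" else (slice(180,220),slice(390,420))
    mm=np.zeros_like(g);mm[w]=g[w]<58
    nn,l,st,ce=cv2.connectedComponentsWithStats(mm);i=1+np.argmax(st[1:,4]);print(st[i])
    r=cv2.minAreaRect(np.argwhere(l==i)[:,::-1].astype(np.float32));print(n,"grip",r,cv2.boxPoints(r))
crop(S,285,90,100,80,8,"pics/v1.png");crop(T,360,150,65,75,8,"pics/v2.png")
```

```text
pin top (array([0.5529, 0.3123, 0.095 ]), np.float64(0.0012859516060618923)) [0.5531 0.3127 0.096 ] [0.552  0.3117 0.096 ]
hole (array([ 0.538 , -0.0104,  0.0778]), np.float64(0.0015826854447075626)) [ 0.5378 -0.0087  0.08  ] [ 0.5367 -0.0106  0.08  ]
side rack [([167, 325], array([0.5778, 0.3422, 0.06  ])), ([183, 303], array([0.5815, 0.2882, 0.06  ])), ([259, 330], array([0.4123, 0.2562, 0.06  ])), ([245, 357], array([0.4061, 0.3147, 0.06  ]))]
[335 100  45  23 643]
side grip ((357.0, 111.0), (22.0, 44.0), 90.0) [[335. 100.]
 [379. 100.]
 [379. 122.]
 [335. 122.]]
top rack [([181, 179], array([0.5843, 0.2918, 0.06  ])), ([192, 237], array([0.4122, 0.256 , 0.06  ])), ([173, 241], array([0.4019, 0.3099, 0.06  ])), ([163, 183], array([0.5733, 0.3442, 0.06  ]))]
[390 191  27  28 418]
top grip ((402.4226989746094, 205.2010498046875), (30.15578269958496, 20.103853225708008), 66.03751373291016) [[387.1134 195.5052]
 [405.4846 187.3402]
 [417.732  214.8969]
 [399.3608 223.0619]]
```

View pics/v1.png

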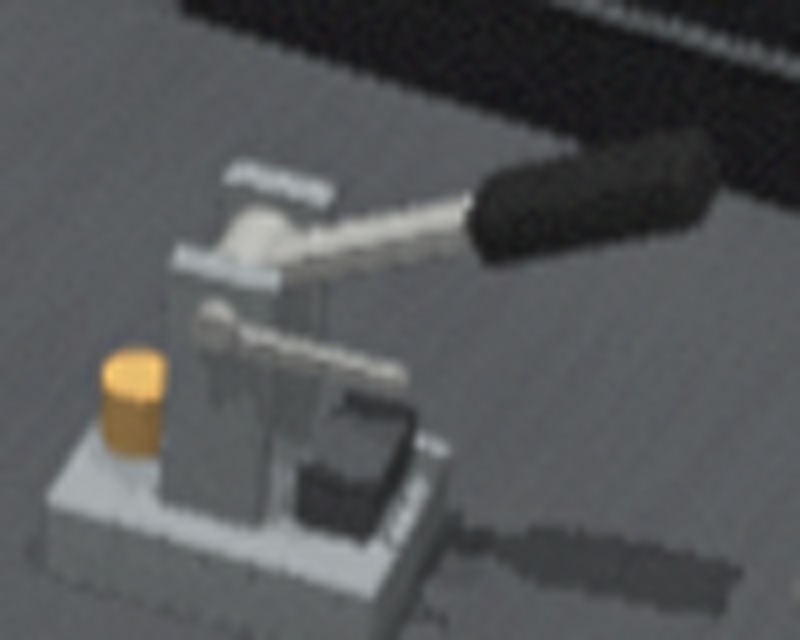

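View pics/v2.png

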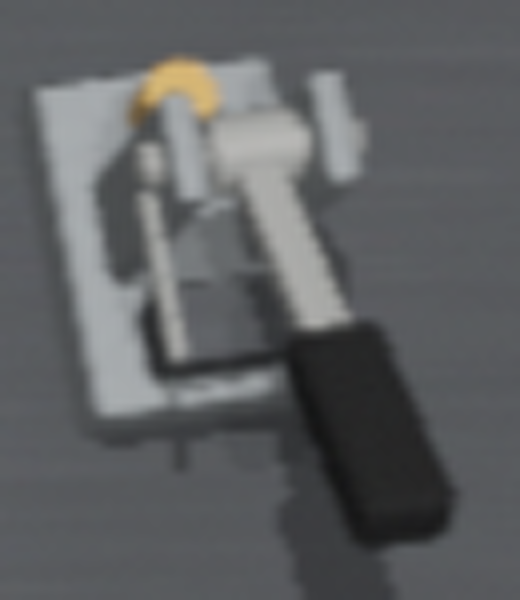

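Run:
```python
from h import *
np.set_printoptions(precision=4,suppress=True)
S,T=read_camera("side"),read_camera("top")
k=lambda p,o:(o[0]+(p[0]+.5)/8-.5,o[1]+(p[1]+.5)/8-.5)
s=lambda *p:k(p,(285,90)); t=lambda *p:k(p,(360,150))
for n,a,b in[("pivot",(258,240),(263,145)),("junction",(478,222),(335,333)),("butt",(703,180),(407,520)),("barL",(215,325),(148,165)),("barR",(400,375),(180,357)),("cheek1",(228,268),(184,148)),("cheek2",(278,182),(335,128))]:
    print(n,tri(S,s(*a),T,t(*b)))
for p in [(37,92),(95,415),(268,62)]: print("box top",onz(T,t(*p),.04))
for p in [(48,495),(378,600),(450,450),(98,425)]: print("box side",onz(S,s(*p),.04))
```

```text
pivot (array([ 0.582 , -0.3077,  0.1406]), np.float64(0.0006622463637481392))
junction (array([ 0.5075, -0.3181,  0.1696]), np.float64(0.0008947151419035118))
butt (array([ 0.437 , -0.3236,  0.2088]), np.float64(0.0017522514605849795))
barL (array([ 0.5784, -0.2702,  0.1309]), np.float64(0.0004924634682305485))
barR (array([ 0.5104, -0.2756,  0.1331]), np.float64(0.002181554823237212))
cheek1 (array([ 0.5787, -0.2781,  0.1497]), np.float64(0.0003725709642455013))
cheek2 (array([ 0.5856, -0.3301,  0.1491]), np.float64(0.0020063834204216827))
box top [ 0.6339 -0.254   0.04  ]
box top [ 0.5092 -0.2675  0.04  ]
box top [ 0.6438 -0.3418  0.04  ]
box side [ 0.6354 -0.2555  0.04  ]
box side [ 0.5062 -0.2661  0.04  ]
box side [ 0.5189 -0.3521  0.04  ]
box side [ 0.6389 -0.2988  0.04  ]
```

Measurements agree across the two views, in metres:

| Point | Position | Check |
|---|---|---|
| Pin top | (0.5525, 0.312, 0.095) | expected z 0.096 |
| Rack yaw | 11.5° | – |
| Hole | (0.537, -0.010, 0.078) | expected z 0.080 |
| Lever pivot | about (0.581, -0.307) | index bar at z 0.13 |
| Valve yaw | about 6° | – |

First I'll turn the jaws across the rack row.

```bash
python3 -m jog '[{"rz":-7.07,"grip":0.3},{"rz":-7.07,"grip":0.3},{"rz":-7.07,"grip":0.3},{"rz":-7.07,"grip":0.3},{"x":-25,"y":17.8,"grip":0.3},{"x":-25,"y":17.8,"grip":0.3},{"x":-25,"y":17.8,"grip":0.3},{"x":-25,"y":17.8,"grip":0.3}]' 60; python3 -m jog '[{"x":-25,"y":17.8},{"x":-25,"y":17.8},{"x":-25,"y":17.8},{"x":-25,"y":17.8},{"x":-25,"y":17.8},{"x":-25,"y":17.8},{"x":-25,"y":17.8},{"x":-25,"y":17.8}]'
```

```text
$[0]: bad value
$[0]: bad value
```

```bash
python3 -m jog '[{"grip":0.3,"x":0,"y":0,"z":0,"rx":0,"ry":0,"rz":-7.07}]' 60; python3 -m jog --help | head -30
```

```text
time: 0.48
eef_pos: [0.1948, 0.6463, 0.4047]
tcp_rot: [0.764, 0.645, -0.0, 0.0]
contact_force: [-0.3, 0.5, 0.7]
opening: 0.882invalid input: not JSON, or not a number
```

```bash
python3 -m jog '[{"grip":0.3,"x":0,"y":0,"z":0,"rx":0,"ry":0,"rz":-7.07},{"grip":0.3,"x":0,"y":0,"z":0,"rx":0,"ry":0,"rz":-7.07},{"grip":0.3,"x":0,"y":0,"z":0,"rx":0,"ry":0,"rz":-7.07},{"grip":0.3,"x":-25,"y":17.8,"z":0,"rx":0,"ry":0,"rz":0},{"grip":0.3,"x":-25,"y":17.8,"z":0,"rx":0,"ry":0,"rz":0},{"grip":0.3,"x":-25,"y":17.8,"z":0,"rx":0,"ry":0,"rz":0},{"grip":0.3,"x":-25,"y":17.8,"z":0,"rx":0,"ry":0,"rz":0},{"grip":0.3,"x":-25,"y":17.8,"z":0,"rx":0,"ry":0,"rz":0}]' 60; python3 -m jog '[{"grip":0.3,"x":-25,"y":17.8,"z":0,"rx":0,"ry":0,"rz":0},{"grip":0.3,"x":-25,"y":17.8,"z":0,"rx":0,"ry":0,"rz":0},{"grip":0.3,"x":-25,"y":17.8,"z":0,"rx":0,"ry":0,"rz":0},{"grip":0.3,"x":-25,"y":17.8,"z":0,"rx":0,"ry":0,"rz":0},{"grip":0.3,"x":-25,"y":17.8,"z":0,"rx":0,"ry":0,"rz":0},{"grip":0.3,"x":-25,"y":17.8,"z":0,"rx":0,"ry":0,"rz":0},{"grip":0.3,"x":-25,"y":17.8,"z":0,"rx":0,"ry":0,"rz":0},{"grip":0.3,"x":-25,"y":17.8,"z":0,"rx":0,"ry":0,"rz":0}]'
```

```text
time: 1.15
eef_pos: [0.3077, 0.5405, 0.4048]
tcp_rot: [0.633, 0.775, 0.0, 0.0]
contact_force: [-0.6, 0.4, 0.2]
opening: 0.699
time: 1.82
eef_pos: [0.4873, 0.3727, 0.4049]
tcp_rot: [0.633, 0.774, 0.0, 0.0]
contact_force: [0.8, 0.4, -1.0]
opening: 0.699
```

```bash
python3 -m jog '[{"grip":0.3,"x":-24.1,"y":17.3,"z":0,"rx":0,"ry":0,"rz":0},{"grip":0.3,"x":-24.1,"y":17.3,"z":0,"rx":0,"ry":0,"rz":0},{"grip":0.3,"x":-24.1,"y":17.3,"z":0,"rx":0,"ry":0,"rz":0},{"grip":0.3,"x":0,"y":0,"z":30,"rx":0,"ry":0,"rz":0},{"grip":0.3,"x":0,"y":0,"z":35,"rx":0,"ry":0,"rz":0},{"grip":0.3,"x":0,"y":0,"z":35,"rx":0,"ry":0,"rz":0},{"grip":0.3,"x":0,"y":0,"z":0,"rx":0,"ry":0,"rz":0}]'
python3 - <<'E'
from h import *
S,T=read_camera("side"),read_camera("top")
print(get_state()["eef_pos"])
crop(S,130,240,140,130,5,"pics/g1.png");crop(T,120,130,120,110,5,"pics/g2.png")
E
```

```text
time: 2.4
eef_pos: [0.5493, 0.312, 0.296]
tcp_rot: [0.633, 0.774, -0.007, -0.004]
contact_force: [-1.0, -0.4, -2.3]
opening: 0.697
[0.55131586 0.31332782 0.30356541]
```

View pics/g1.png

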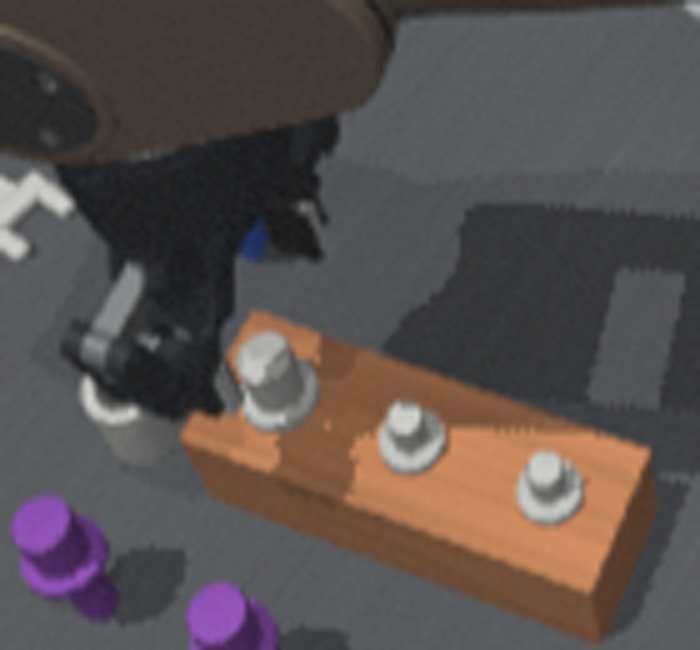

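View pics/g2.png

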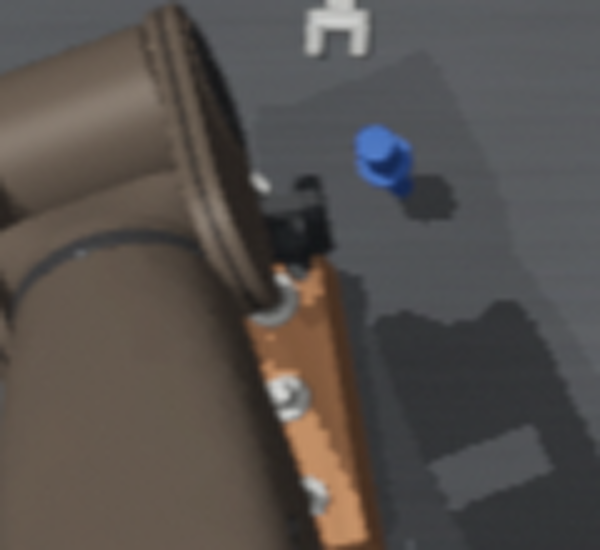

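Side view: the pads straddle the pin (its top at crop (265,360)) and clear the rack. Next I'll descend and close.

```bash
python3 -m jog '[{"grip":0.3,"x":-1.3,"y":1,"z":20,"rx":0,"ry":0,"rz":0},{"grip":0.3,"x":0,"y":0,"z":20,"rx":0,"ry":0,"rz":0},{"grip":0.3,"x":0,"y":0,"z":12,"rx":0,"ry":0,"rz":0},{"grip":0.3,"x":0,"y":0,"z":5,"rx":0,"ry":0,"rz":0},{"grip":0.3,"x":0,"y":0,"z":0,"rx":0,"ry":0,"rz":0},{"grip":0.3,"x":0,"y":0,"z":0,"rx":0,"ry":0,"rz":0}]'
python3 -m jog '[{"grip":0.9,"x":0,"y":0,"z":0,"rx":0,"ry":0,"rz":0},{"grip":0.9,"x":0,"y":0,"z":0,"rx":0,"ry":0,"rz":0},{"grip":0.9,"x":0,"y":0,"z":0,"rx":0,"ry":0,"rz":0},{"grip":0.9,"x":0,"y":0,"z":0,"rx":0,"ry":0,"rz":0},{"grip":0.9,"x":0,"y":0,"z":0,"rx":0,"ry":0,"rz":0},{"grip":0.9,"x":0,"y":0,"z":0,"rx":0,"ry":0,"rz":0},{"grip":0.9,"x":0,"y":0,"z":0,"rx":0,"ry":0,"rz":0},{"grip":0.9,"x":0,"y":0,"z":0,"rx":0,"ry":0,"rz":0}]' 60
python3 - <<'E'
from h import *
S=read_camera("side")
crop(S,130,240,140,130,5,"pics/g3.png")
E
```

```text
time: 3.0
eef_pos: [0.5534, 0.3127, 0.2494]
tcp_rot: [0.633, 0.774, 0.001, 0.001]
contact_force: [0.4, -0.3, 0.2]
opening: 0.699
time: 3.67
eef_pos: [0.5533, 0.3126, 0.249]
tcp_rot: [0.633, 0.774, 0.001, 0.0]
contact_force: [-0.3, 1.0, 4.6]
opening: 0.219
```

View pics/g3.png

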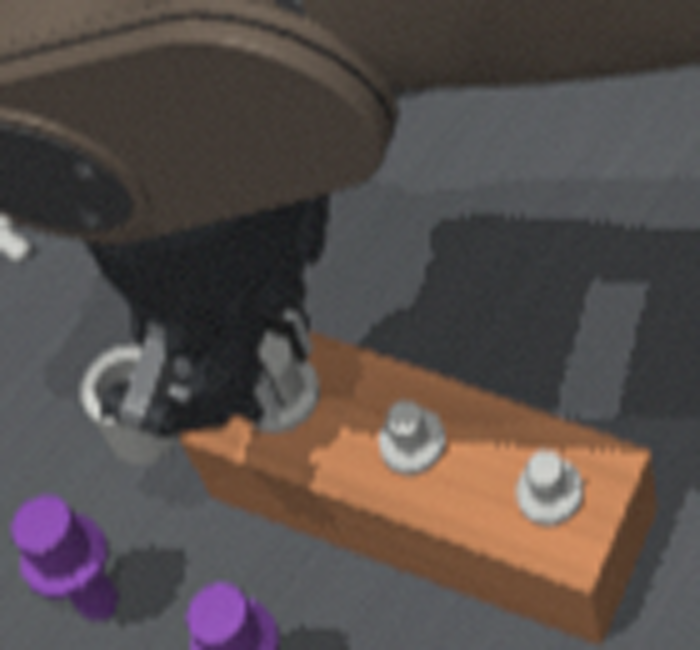

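```bash
python3 -m jog '[{"grip":0.9,"x":0,"y":0,"z":-5,"rx":0,"ry":0,"rz":0},{"grip":0.9,"x":0,"y":0,"z":-15,"rx":0,"ry":0,"rz":0},{"grip":0.9,"x":0,"y":0,"z":-20,"rx":0,"ry":0,"rz":0},{"grip":0.9,"x":0,"y":0,"z":-20,"rx":0,"ry":0,"rz":0},{"grip":0.9,"x":0,"y":0,"z":-20,"rx":0,"ry":0,"rz":0},{"grip":0.9,"x":0,"y":0,"z":-20,"rx":0,"ry":0,"rz":0},{"grip":0.9,"x":0,"y":0,"z":-10,"rx":0,"ry":0,"rz":0},{"grip":0.9,"x":0,"y":0,"z":0,"rx":0,"ry":0,"rz":0}]' 85
python3 - <<'E'
from h import *
S=read_camera("side");T=read_camera("top")
crop(S,130,220,140,130,5,"pics/g4.png")
s=get_state();print(s["eef_pos"],s["tcp_rot"],s["contact_force"],s["opening"])
E
```

```text
time: 4.38
eef_pos: [0.5533, 0.3125, 0.3602]
tcp_rot: [0.633, 0.774, 0.002, 0.001]
contact_force: [0.4, -0.3, -2.1]
opening: 0.212
[0.55255363 0.3122258  0.35660303] [ 6.32681213e-01  7.74411966e-01 -6.75825845e-04 -3.63573514e-04] [-0.35583499 -0.0865186  -1.16560614] 0.21197233583983072
```

View pics/g4.png

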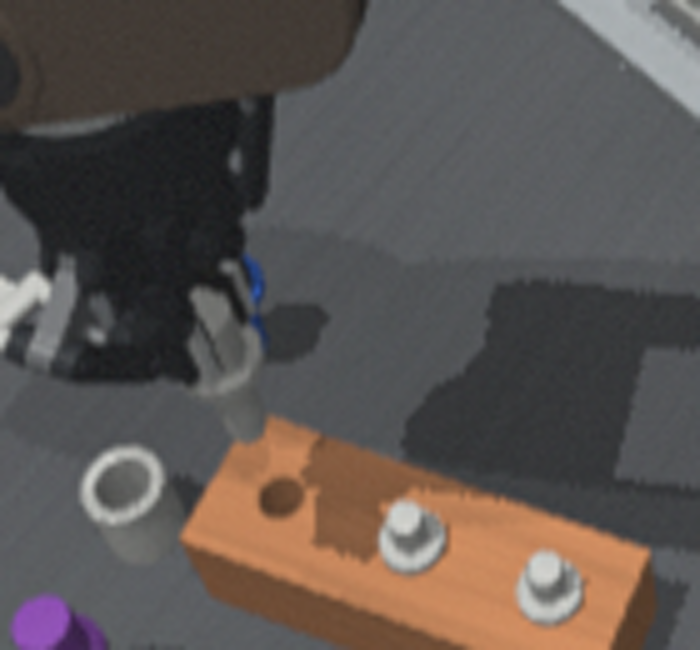

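The pin is in the jaws at crop (230,360), its rack hole is empty at (280,495), and both slim pins are still in place. Moving over the fork.

```bash
python3 -m jog '[{"grip":0.9,"x":-16,"y":-4.2,"z":0,"rx":0,"ry":0,"rz":0},{"grip":0.9,"x":-28.4,"y":-7.2,"z":0,"rx":0,"ry":0,"rz":0},{"grip":0.9,"x":-28.4,"y":-7.2,"z":0,"rx":0,"ry":0,"rz":0},{"grip":0.9,"x":-28.4,"y":-7.2,"z":0,"rx":0,"ry":0,"rz":0},{"grip":0.9,"x":-28.4,"y":-7.2,"z":0,"rx":0,"ry":0,"rz":0},{"grip":0.9,"x":-28.4,"y":-7.2,"z":0,"rx":0,"ry":0,"rz":0},{"grip":0.9,"x":-28.4,"y":-7.2,"z":0,"rx":0,"ry":0,"rz":0},{"grip":0.9,"x":-28.4,"y":-7.2,"z":0,"rx":0,"ry":0,"rz":0}]'
python3 -m jog '[{"grip":0.9,"x":-28.4,"y":-7.2,"z":0,"rx":0,"ry":0,"rz":0},{"grip":0.9,"x":-28.4,"y":-7.2,"z":0,"rx":0,"ry":0,"rz":0},{"grip":0.9,"x":-25,"y":-6.4,"z":0,"rx":0,"ry":0,"rz":0},{"grip":0.9,"x":-15.4,"y":-3.8,"z":0,"rx":0,"ry":0,"rz":0},{"grip":0.9,"x":0,"y":0,"z":0,"rx":0,"ry":0,"rz":0},{"grip":0.9,"x":0,"y":0,"z":0,"rx":0,"ry":0,"rz":0}]'
python3 - <<'E'
from h import *
S=read_camera("side");T=read_camera("top")
crop(S,235,155,80,75,8,"pics/k1.png");crop(T,245,150,80,75,8,"pics/k2.png")
s=get_state();print(s["eef_pos"],s["tcp_rot"],s["contact_force"],s["opening"])
E
```

```text
time: 5.15
eef_pos: [0.5411, 0.0891, 0.3554]
tcp_rot: [0.633, 0.774, -0.001, -0.001]
contact_force: [0.4, 0.0, -1.1]
opening: 0.212
time: 5.65
eef_pos: [0.5368, -0.0102, 0.3559]
tcp_rot: [0.634, 0.774, -0.001, -0.002]
contact_force: [-0.2, 0.4, -2.5]
opening: 0.213
[ 0.53703259 -0.00888935  0.35652587] [ 6.32674273e-01  7.74417120e-01 -4.09160576e-04 -1.10532820e-03] [-0.15012206  1.20080515 -1.44141893] 0.2127427152781959
```

View pics/k1.png

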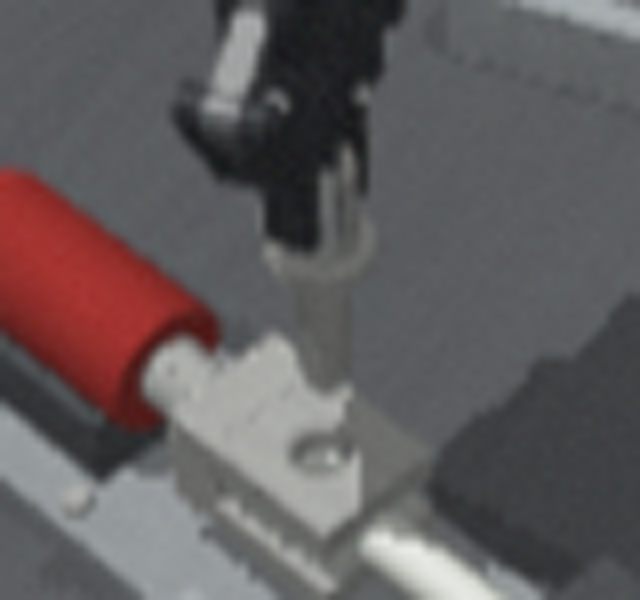

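View pics/k2.png

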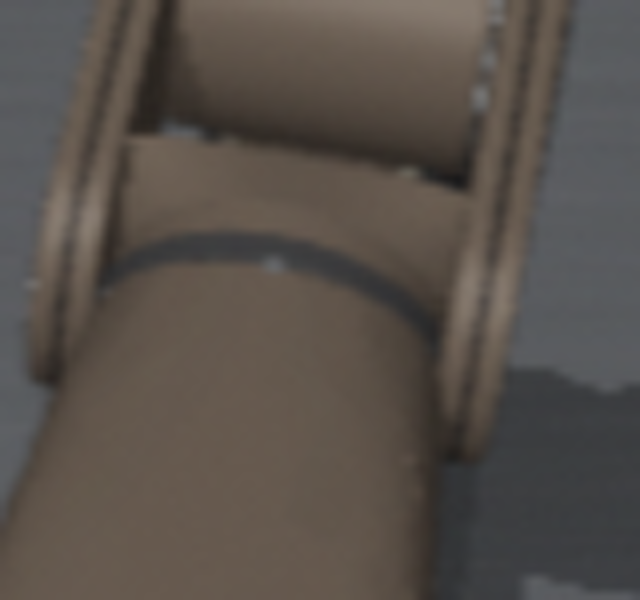

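Run:
```python
from h import *
S=read_camera("side");s=get_state();p=s["eef_pos"];print(p)
for z in(.112,.135,.16,.08):print(z,(proj(S,[p[0],p[1],z])-[235,155]+.5)*8)
print("hole",(proj(S,[.5373,-.0098,.08])-[235,155]+.5)*8)
g=cv2.cvtColor(S["frame"],cv2.COLOR_RGB2GRAY).astype(int)
for y in range(190,205):print(y,g[y,266:286])
```

```text
[ 0.53716606 -0.00856847  0.35678295]
0.112 [319.8454934  385.66566492]
0.135 [317.92129136 333.70491963]
0.16 [315.74560528 274.95315239]
0.08 [322.40696445 454.83508794]
hole [324.14763926 451.98420307]
190 [93 92 94 98 93 90 92 94 95 97 97 95 90 89 89 91 90 92 88 92]
191 [92 92 92 93 96 91 88 92 92 94 95 89 90 91 92 90 93 90 94 92]
192 [93 92 90 93 93 86 88 92 92 93 91 88 89 91 92 92 90 92 94 93]
193 [94 93 92 91 93 86 89 89 89 93 91 88 86 89 92 91 92 91 91 94]
194 [91 93 92 93 92 85 87 89 91 93 91 86 86 90 91 90 92 92 91 93]
195 [90 91 94 95 91 92 86 89 92 92 92 86 84 91 91 93 93 94 93 92]
196 [ 88  96 111 121  99  91  88  88  91  91  90  87  85  92  93  91  94  91
  92  92]
197 [ 90 112 148 158 138 104  92  94  92  92  91  85  83  91  92  92  93  94
  91  90]
198 [133 148 168 173 177 131 102 101  90  92  90  86  86  92  94  91  94  91
  91  92]
199 [174 170 171 172 172 148 103  98  93  92  90  85  87  91  92  95  91  93
  91  92]
200 [172 172 171 170 172 158 106 100  99  90  91  88  85  93  91  90  89  91
  90  94]
201 [169 171 171 172 173 168 120 101  99  91  90  89  87  91  92  93  93  93
  93  93]
202 [170 169 173 172 174 166 149 108  97  90  94 106  97  91  92  94  93  93
  93  91]
203 [170 173 172 172 167 161 166 130 104 102 110 141 112  96  94  91  91  92
  91  93]
204 [172 171 170 171 159 166 167 153 137 137 147 165 117 103  98  94  93  91
  91  91]
```

```bash
python3 -m jog '[{"grip":0.9,"x":0,"y":0.5,"z":15,"rx":0,"ry":0,"rz":0},{"grip":0.9,"x":0,"y":0,"z":12,"rx":0,"ry":0,"rz":0},{"grip":0.9,"x":0,"y":0,"z":5,"rx":0,"ry":0,"rz":0},{"grip":0.9,"x":0,"y":0,"z":4,"rx":0,"ry":0,"rz":0},{"grip":0.9,"x":0,"y":0,"z":3,"rx":0,"ry":0,"rz":0},{"grip":0.9,"x":0,"y":0,"z":0,"rx":0,"ry":0,"rz":0}]'
python3 - <<'E'
from h import *
S=read_camera("side")
crop(S,235,155,80,75,8,"pics/k3.png")
s=get_state();print(s["eef_pos"],s["tcp_rot"],s["contact_force"],s["wrist_torque"],s["opening"])
E
```

```text
time: 6.3
eef_pos: [0.5379, -0.0088, 0.318]
tcp_rot: [0.633, 0.775, -0.0, -0.001]
contact_force: [0.1, -0.5, -1.3]
opening: 0.208
[ 0.53802839 -0.00889101  0.31864275] [ 6.32558093e-01  7.74512904e-01 -7.62960883e-05 -1.18215152e-04] [-0.8795471  -0.34643289 -1.4203875 ] [-0.04625863  0.04114929 -0.0082972 ] 0.2103171280101794
```

View pics/k3.png

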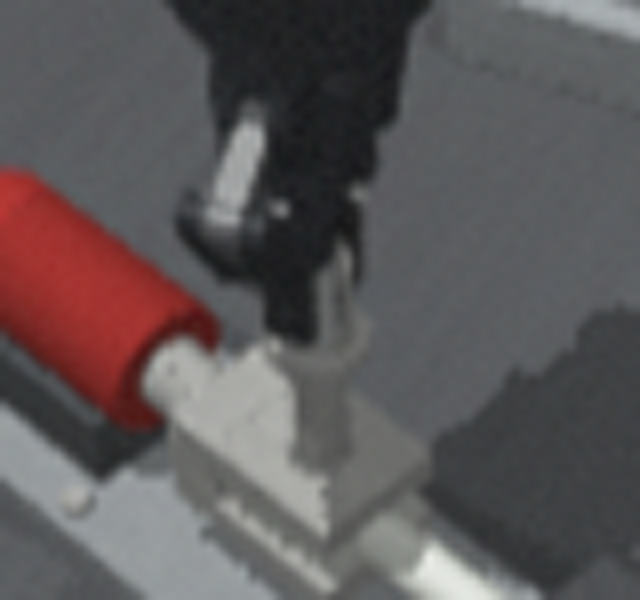

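The tip has entered the hole at crop (322,460) with no contact force. Continuing down.

```bash
python3 -m jog '[{"grip":0.9,"x":0,"y":0,"z":5,"rx":0,"ry":0,"rz":0},{"grip":0.9,"x":0,"y":0,"z":5,"rx":0,"ry":0,"rz":0},{"grip":0.9,"x":0,"y":0,"z":0,"rx":0,"ry":0,"rz":0}]'
python3 -m jog '[{"grip":0.9,"x":0,"y":0,"z":5,"rx":0,"ry":0,"rz":0},{"grip":0.9,"x":0,"y":0,"z":5,"rx":0,"ry":0,"rz":0},{"grip":0.9,"x":0,"y":0,"z":0,"rx":0,"ry":0,"rz":0}]'
python3 -m jog '[{"grip":0.9,"x":0,"y":0,"z":5,"rx":0,"ry":0,"rz":0},{"grip":0.9,"x":0,"y":0,"z":5,"rx":0,"ry":0,"rz":0},{"grip":0.9,"x":0,"y":0,"z":0,"rx":0,"ry":0,"rz":0}]'
```

```text
time: 6.6
eef_pos: [0.5378, -0.0091, 0.3078]
tcp_rot: [0.633, 0.774, -0.0, -0.0]
contact_force: [0.9, -0.1, -2.9]
opening: 0.21
time: 6.85
eef_pos: [0.5377, -0.0091, 0.2976]
tcp_rot: [0.633, 0.774, -0.0, -0.0]
contact_force: [1.0, -0.6, -2.6]
opening: 0.212
time: 7.1
eef_pos: [0.5377, -0.0091, 0.2875]
tcp_rot: [0.633, 0.774, -0.0, -0.0]
contact_force: [0.9, -0.3, -1.8]
opening: 0.21
```

Going freely; seat expected at TCP z ≈ 0.269.

```bash
python3 -m jog '[{"grip":0.9,"x":0,"y":0,"z":5,"rx":0,"ry":0,"rz":0},{"grip":0.9,"x":0,"y":0,"z":5,"rx":0,"ry":0,"rz":0},{"grip":0.9,"x":0,"y":0,"z":4,"rx":0,"ry":0,"rz":0},{"grip":0.9,"x":0,"y":0,"z":2,"rx":0,"ry":0,"rz":0},{"grip":0.9,"x":0,"y":0,"z":0,"rx":0,"ry":0,"rz":0}]'
python3 -m jog '[{"grip":0.9,"x":0,"y":0,"z":2,"rx":0,"ry":0,"rz":0},{"grip":0.9,"x":0,"y":0,"z":1,"rx":0,"ry":0,"rz":0},{"grip":0.9,"x":0,"y":0,"z":0,"rx":0,"ry":0,"rz":0}]'
```

```text
time: 7.52
eef_pos: [0.5379, -0.0091, 0.272]
tcp_rot: [0.633, 0.774, -0.0, -0.0]
contact_force: [0.7, 1.0, -2.0]
opening: 0.213
time: 7.77
eef_pos: [0.5379, -0.009, 0.2695]
tcp_rot: [0.633, 0.774, -0.0, -0.0]
contact_force: [0.5, -0.7, -2.1]
opening: 0.213
```

```bash
python3 -m jog '[{"grip":0.9,"x":0,"y":0,"z":1,"rx":0,"ry":0,"rz":0},{"grip":0.9,"x":0,"y":0,"z":1,"rx":0,"ry":0,"rz":0},{"grip":0.9,"x":0,"y":0,"z":0,"rx":0,"ry":0,"rz":0}]'
python3 -m jog '[{"grip":0.9,"x":0,"y":0,"z":1,"rx":0,"ry":0,"rz":0},{"grip":0.9,"x":0,"y":0,"z":0.5,"rx":0,"ry":0,"rz":0},{"grip":0.9,"x":0,"y":0,"z":0,"rx":0,"ry":0,"rz":0}]'
```

```text
time: 8.02
eef_pos: [0.5382, -0.009, 0.2691]
tcp_rot: [0.633, 0.774, -0.0, -0.0]
contact_force: [-3.7, 0.4, 5.4]
opening: 0.213
time: 8.27
eef_pos: [0.5384, -0.009, 0.2691]
tcp_rot: [0.633, 0.775, -0.0, -0.001]
contact_force: [-6.1, 1.5, 12.8]
opening: 0.21
```

Contact came at z = 0.2691, exactly the predicted seat. I'll open, rise, and look.

```bash
python3 -m jog '[{"grip":0.9,"x":0,"y":0,"z":1,"rx":0,"ry":0,"rz":0},{"grip":0.9,"x":0,"y":0,"z":0,"rx":0,"ry":0,"rz":0}]'
python3 -m jog '[{"grip":0.3,"x":0,"y":0,"z":-2.5,"rx":0,"ry":0,"rz":0},{"grip":0.3,"x":0,"y":0,"z":0,"rx":0,"ry":0,"rz":0},{"grip":0.3,"x":0,"y":0,"z":0,"rx":0,"ry":0,"rz":0},{"grip":0.3,"x":0,"y":0,"z":0,"rx":0,"ry":0,"rz":0},{"grip":0.3,"x":0,"y":0,"z":0,"rx":0,"ry":0,"rz":0}]'
python3 -m jog '[{"grip":0.3,"x":0,"y":0,"z":-10,"rx":0,"ry":0,"rz":0},{"grip":0.3,"x":0,"y":0,"z":-20,"rx":0,"ry":0,"rz":0},{"grip":0.3,"x":0,"y":0,"z":-25,"rx":0,"ry":0,"rz":0},{"grip":0.3,"x":0,"y":0,"z":-25,"rx":0,"ry":0,"rz":0},{"grip":0.3,"x":0,"y":0,"z":-25,"rx":0,"ry":0,"rz":0},{"grip":0.3,"x":0,"y":0,"z":-5,"rx":0,"ry":0,"rz":0},{"grip":0.3,"x":0,"y":0,"z":0,"rx":0,"ry":0,"rz":0}]'
python3 - <<'E'
from h import *
S=read_camera("side");T=read_camera("top")
crop(S,235,165,80,75,8,"pics/k4.png");s=get_state();print(s["eef_pos"])
cv2.imwrite("pics/k5.png",T["frame"][:,:,::-1])
E
```

```text
time: 8.43
eef_pos: [0.5385, -0.009, 0.269]
tcp_rot: [0.632, 0.775, -0.001, -0.001]
contact_force: [-9.1, 1.7, 17.8]
opening: 0.205
time: 8.85
eef_pos: [0.5379, -0.009, 0.2673]
tcp_rot: [0.633, 0.774, -0.0, -0.0]
contact_force: [0.4, 0.3, -0.2]
opening: 0.699
time: 9.43
eef_pos: [0.5385, -0.0091, 0.3808]
tcp_rot: [0.633, 0.774, 0.001, 0.003]
contact_force: [0.7, -0.0, 0.8]
opening: 0.704
[ 0.53764665 -0.00899516  0.37687028]
```

View pics/k4.png

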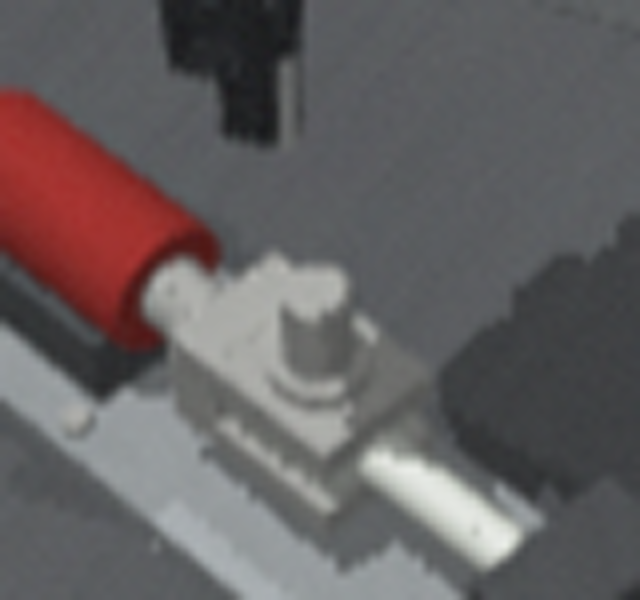

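The flange lies flat on the fork at crop (318,375), and the grip stands upright above it. Now I'll shut the gripper, rise, turn to the valve and travel over the grip.

```bash
python3 -m jog '[{"grip":1,"x":0,"y":0,"z":-20,"rx":0,"ry":0,"rz":5.4},{"grip":1,"x":0,"y":0,"z":-25,"rx":0,"ry":0,"rz":0},{"grip":1,"x":-20,"y":-7.8,"z":0,"rx":0,"ry":0,"rz":0},{"grip":1,"x":-25.1,"y":-9.8,"z":0,"rx":0,"ry":0,"rz":0},{"grip":1,"x":-25.1,"y":-9.8,"z":0,"rx":0,"ry":0,"rz":0},{"grip":1,"x":-25.1,"y":-9.8,"z":0,"rx":0,"ry":0,"rz":0},{"grip":1,"x":-25.1,"y":-9.8,"z":0,"rx":0,"ry":0,"rz":0},{"grip":1,"x":-25.1,"y":-9.8,"z":0,"rx":0,"ry":0,"rz":0}]'
python3 -m jog '[{"grip":1,"x":-25.1,"y":-9.8,"z":0,"rx":0,"ry":0,"rz":0},{"grip":1,"x":-25.1,"y":-9.8,"z":0,"rx":0,"ry":0,"rz":0},{"grip":1,"x":-25.1,"y":-9.8,"z":0,"rx":0,"ry":0,"rz":0},{"grip":1,"x":-25.1,"y":-9.8,"z":0,"rx":0,"ry":0,"rz":0},{"grip":1,"x":-25.1,"y":-9.8,"z":0,"rx":0,"ry":0,"rz":0},{"grip":1,"x":-25.1,"y":-9.8,"z":0,"rx":0,"ry":0,"rz":0},{"grip":1,"x":-5,"y":-2,"z":0,"rx":0,"ry":0,"rz":0},{"grip":1,"x":0,"y":0,"z":0,"rx":0,"ry":0,"rz":0}]'
python3 - <<'E'
from h import *
S=read_camera("side");T=read_camera("top")
crop(S,285,70,120,100,6,"pics/w1.png");s=get_state();print(s["eef_pos"],s["tcp_rot"],s["contact_force"])
cv2.imwrite("pics/w2.png",T["frame"][:,:,::-1])
E
```

```text
time: 10.2
eef_pos: [0.4962, -0.1607, 0.42]
tcp_rot: [0.668, 0.744, -0.001, -0.002]
contact_force: [0.8, -0.4, 0.7]
opening: 0.003
time: 10.87
eef_pos: [0.4524, -0.3222, 0.4203]
tcp_rot: [0.67, 0.743, 0.0, -0.002]
contact_force: [0.1, 0.7, -0.1]
opening: 0.001
[ 0.45303333 -0.32042322  0.42105776] [ 6.68553942e-01  7.43661746e-01  4.21733297e-04 -1.62948814e-03] [-0.1458129  -0.98893797 -0.16110312]
```

View pics/w1.png

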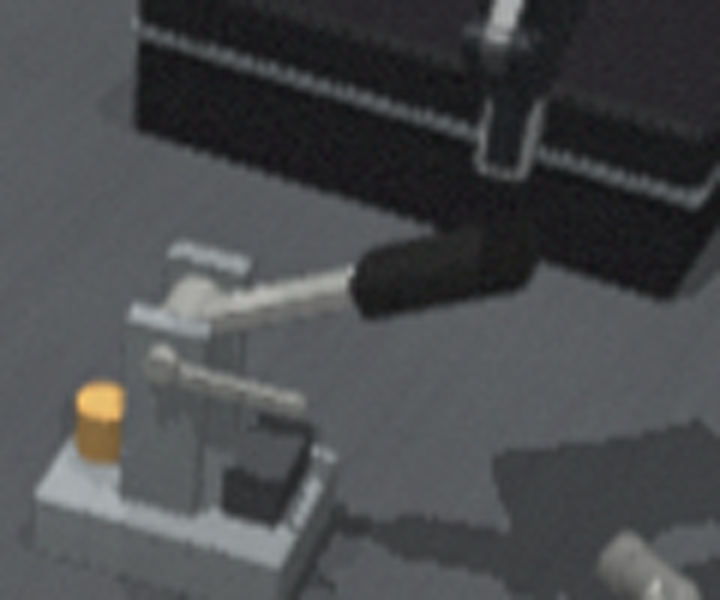

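View pics/w2.png

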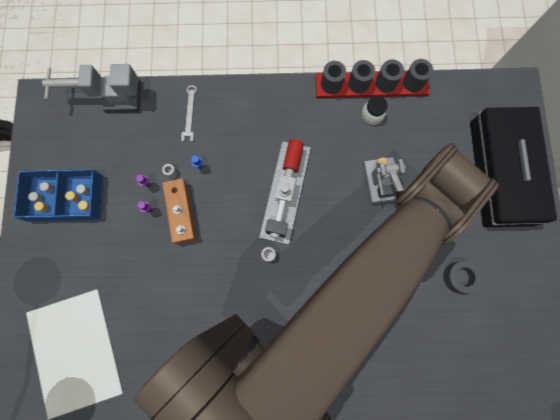

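Pad tips sit above the outer grip in side crop (505,175). The top view shows the pin seated and the slim pins unchanged. Pressing down in steps.

```bash
python3 -m jog '[{"grip":1,"x":0,"y":0,"z":15,"rx":0,"ry":0,"rz":0},{"grip":1,"x":0,"y":0,"z":10,"rx":0,"ry":0,"rz":0},{"grip":1,"x":0,"y":0,"z":5,"rx":0,"ry":0,"rz":0},{"grip":1,"x":0,"y":0,"z":5,"rx":0,"ry":0,"rz":0},{"grip":1,"x":0,"y":0,"z":5,"rx":0,"ry":0,"rz":0},{"grip":1,"x":0,"y":0,"z":5,"rx":0,"ry":0,"rz":0}]'
python3 -m jog '[{"grip":1,"x":0,"y":0,"z":6,"rx":0,"ry":0,"rz":0},{"grip":1,"x":0,"y":0,"z":6,"rx":0,"ry":0,"rz":0},{"grip":1,"x":0,"y":0,"z":6,"rx":0,"ry":0,"rz":0},{"grip":1,"x":0,"y":0,"z":6,"rx":0,"ry":0,"rz":0}]'
python3 -m jog '[{"grip":1,"x":0,"y":0,"z":6,"rx":0,"ry":0,"rz":0},{"grip":1,"x":0,"y":0,"z":6,"rx":0,"ry":0,"rz":0},{"grip":1,"x":0,"y":0,"z":6,"rx":0,"ry":0,"rz":0},{"grip":1,"x":0,"y":0,"z":4,"rx":0,"ry":0,"rz":0},{"grip":1,"x":0,"y":0,"z":0,"rx":0,"ry":0,"rz":0}]'
```

```text
time: 11.47
eef_pos: [0.4535, -0.3208, 0.3788]
tcp_rot: [0.668, 0.744, -0.0, 0.001]
contact_force: [-1.1, 0.5, 5.3]
opening: -0.002
time: 11.8
eef_pos: [0.4533, -0.3214, 0.3556]
tcp_rot: [0.668, 0.744, -0.001, 0.001]
contact_force: [-3.0, 0.1, 7.4]
opening: 0.001
time: 12.22
eef_pos: [0.453, -0.3217, 0.3333]
tcp_rot: [0.668, 0.744, -0.002, 0.001]
contact_force: [-3.5, -0.5, 9.9]
opening: 0.002
```

```bash
python3 -m jog '[{"grip":1,"x":0,"y":0,"z":6,"rx":0,"ry":0,"rz":0},{"grip":1,"x":0,"y":0,"z":6,"rx":0,"ry":0,"rz":0},{"grip":1,"x":0,"y":0,"z":4,"rx":0,"ry":0,"rz":0},{"grip":1,"x":0,"y":0,"z":2,"rx":0,"ry":0,"rz":0},{"grip":1,"x":0,"y":0,"z":0,"rx":0,"ry":0,"rz":0},{"grip":1,"x":0,"y":0,"z":0,"rx":0,"ry":0,"rz":0}]'
python3 - <<'E'
from h import *
S=read_camera("side");T=read_camera("top")
crop(S,300,95,90,70,8,"pics/w3.png");s=get_state();print(s["eef_pos"],s["tcp_rot"],s["contact_force"])
E
```

```text
time: 12.72
eef_pos: [0.4527, -0.3221, 0.3162]
tcp_rot: [0.668, 0.744, -0.002, 0.0]
contact_force: [-8.0, -0.9, 11.3]
opening: 0.0
[ 0.45270971 -0.3220768   0.3163588 ] [ 6.67951071e-01  7.44201043e-01 -2.46588664e-03  3.06440229e-04] [-7.79778763 -1.80088994 11.25464441]
```

View pics/w3.png

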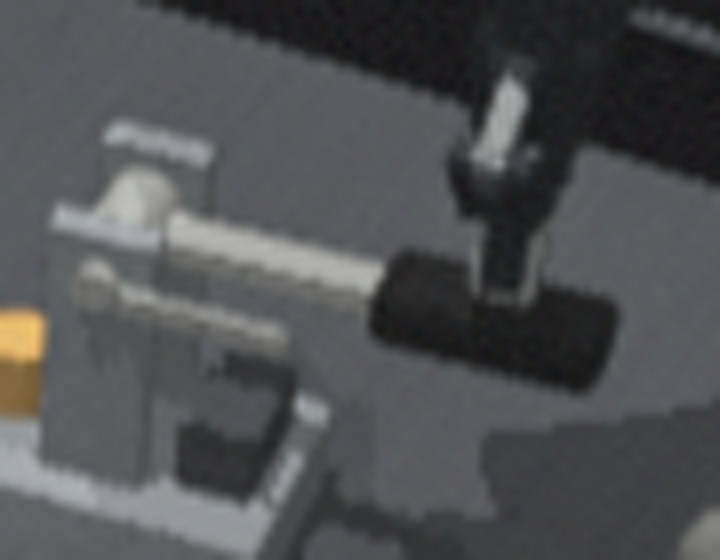

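Run:
```python
from h import *
S=read_camera("side");g=cv2.cvtColor(S["frame"],cv2.COLOR_RGB2GRAY).astype(float)
def line(x0,x1,y0,s,hw,bg):
    P=[]
    for x in range(x0,x1+1):
        yc=y0+s*(x-x0);ys=np.arange(int(round(yc-hw)),int(round(yc+hw))+1)
        w=np.clip(g[ys,x]-bg,0,None);P.append((x,(w*ys).sum()/w.sum()))
    P=np.array(P);f=np.polyfit(P[:,0],P[:,1],1);return f,np.round(P[:,1]-np.polyval(f,P[:,0]),1)
c=lambda x,y:(300+x/8-.5,95+y/8-.5)
for n,a,b,hw,bg in[("shank",c(195,233),c(365,272),4.5,105),("bar",c(135,293),c(270,328),2.5,105)]:
    s=(b[1]-a[1])/(b[0]-a[0]);f,r=line(int(a[0]),int(b[0]),a[1]-(a[0]-int(a[0]))*s,s,hw,bg);print(n,np.degrees(np.arctan(f[0])),r)
for yaw in(5,6,7):
    u=np.array([np.cos(np.radians(yaw)),np.sin(np.radians(yaw)),0])
    for nm,p,a,b in(("shank",np.array([.5815,-.307,.13]),.03,.085),("bar",np.array([.579,-.2705,.13]),.01,.06)):
        for t in(-.05,0,.05):
            d=-u*np.cos(t)+np.array([0,0,np.sin(t)])
            v=proj(S,p+b*d)-proj(S,p+a*d);print(yaw,nm,t,"img angle",np.degrees(np.arctan2(v[1],v[0])))
cv2.imwrite("pics/w4.png",cv2.resize(S["frame"][105:150,305:380,::-1],None,fx=10,fy=10,interpolation=cv2.INTER_NEAREST))
```

```text
shank 14.419071530026178 [-0.1  0.1  0.1 -0.2 -0.2  0.1  0.1 -0.  -0.1 -0.   0.1  0.  -0.1  0.1
  0.1  0.  -0.2  0.   0.1  0.1 -0.1 -0.   0. ]
bar 15.184954387398315 [ 0.  -0.1 -0.2  0.1  0.3  0.1  0.1 -0.   0.1 -0.1 -0.1 -0.1  0.  -0.2
 -0.1  0.3  0.1 -0. ]
5 shank -0.05 img angle 18.240942650729366
5 shank 0 img angle 15.895886977859627
5 shank 0.05 img angle 13.50965685995952
5 bar -0.05 img angle 18.57550013130197
5 bar 0 img angle 16.278616782953822
5 bar 0.05 img angle 13.938585010313128
6 shank -0.05 img angle 17.567815416512577
6 shank 0 img angle 15.224904652583293
6 shank 0.05 img angle 12.843312314467845
6 bar -0.05 img angle 17.886800344020326
6 bar 0 img angle 15.591388722850896
6 bar 0.05 img angle 13.255284969058513
7 shank -0.05 img angle 16.89972164079179
7 shank 0 img angle 14.558915799007094
7 shank 0.05 img angle 12.181877119322161
7 bar -0.05 img angle 17.203240353842233
7 bar 0 img angle 14.909300623898051
7 bar 0.05 img angle 12.577083669824376
```

View pics/w4.png

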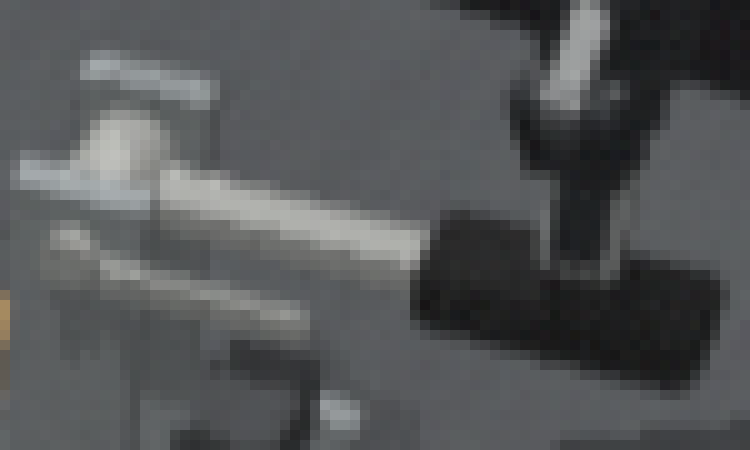

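Shank at 14.4° in the image against the 14.8° a level lever would show beside the index bar (15.2°), so about 1 mm short. This matches TCP z 0.3163 against 0.315.

```bash
python3 -m jog '[{"grip":1,"x":0,"y":0,"z":1.3,"rx":0,"ry":0,"rz":0},{"grip":1,"x":0,"y":0,"z":0,"rx":0,"ry":0,"rz":0},{"grip":1,"x":0,"y":0,"z":0,"rx":0,"ry":0,"rz":0},{"grip":1,"x":0,"y":0,"z":0,"rx":0,"ry":0,"rz":0},{"grip":1,"x":0,"y":0,"z":0,"rx":0,"ry":0,"rz":0},{"grip":1,"x":0,"y":0,"z":0,"rx":0,"ry":0,"rz":0}]'
python3 - <<'E'
from h import *
A=[];B=[]
c=lambda x,y:(300+x/8-.5,95+y/8-.5)
def line(g,x0,x1,y0,s,hw,bg):
    P=[]
    for x in range(x0,x1+1):
        yc=y0+s*(x-x0);ys=np.arange(int(round(yc-hw)),int(round(yc+hw))+1)
        w=np.clip(g[ys,x]-bg,0,None);P.append((x,(w*ys).sum()/w.sum()))
    P=np.array(P);return np.degrees(np.arctan(np.polyfit(P[:,0],P[:,1],1)[0]))
for i in range(3):
    S=read_camera("side");g=cv2.cvtColor(S["frame"],cv2.COLOR_RGB2GRAY).astype(float)
    for L,a,b,hw,bg in[(A,c(195,233),c(365,272),4.5,105),(B,c(135,293),c(270,328),2.5,105)]:
        s=(b[1]-a[1])/(b[0]-a[0]);L.append(line(g,int(a[0]),int(b[0]),a[1]-(a[0]-int(a[0]))*s,s,hw,bg))
    st=get_state();print(st["eef_pos"],st["contact_force"],st["time"])
print("shank",A,"bar",B)
v=np.hstack([cv2.resize(S["frame"][95:165,300:390],None,fx=4,fy=4),cv2.resize(S["frame"][165:235,235:325],None,fx=4,fy=4)])
cv2.imwrite("pics/f.png",v[:,:,::-1])
E
```

```text
time: 13.37
eef_pos: [0.4527, -0.3221, 0.3152]
tcp_rot: [0.668, 0.744, -0.002, 0.0]
contact_force: [-9.2, -0.0, 11.4]
opening: -0.001
[ 0.45270861 -0.32208064  0.31519313] [-8.02876519 -0.97109727 11.59634427] 13.4167
[ 0.45268253 -0.32208218  0.31518474] [-7.61555816 -0.28503016 12.44302001] 13.4667
[ 0.45268001 -0.32207394  0.31520609] [-7.54102344 -1.09132988 11.58456875] 13.5167
shank [np.float64(14.849464472022845), np.float64(14.901006255682526), np.float64(14.815468284719751)] bar [np.float64(15.357691950901161), np.float64(15.290293868757695), np.float64(15.306477665809641)]
```

View pics/f.png

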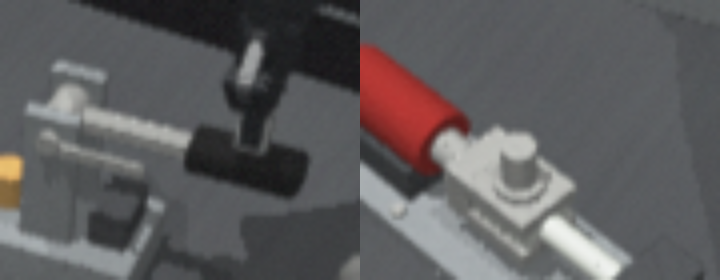

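Lever level: the shank is 0.45° below the bar's image angle and 0.37° is expected. The force is 11.6 N, as stated for level, and the pose is steady. The picture shows the tips on the grip at (255,145) and the pin seated at (518,180). I'll hand it in.

```bash
python3 -c "
from plant import *
print(sign_off(), get_state()['eef_pos'])"
```

```text
the job is handed in; nothing more can be done
the job is handed in; nothing more can be done
```

The largest pin is through the fork and eye with its flange home, and the arm is holding the lever level. I handed in at 13.5 s; `sign_off` reported no verdict.

- **Pin:** The descent stopped at TCP z 0.269 m, the height predicted for a seated flange, and I pressed to about 18 N there. After release, the side picture shows the flange flat on the fork.
- **Lever:** The shut fingertips hold the grip at TCP z 0.3152 m (0.315 is level) with about 11.6 N upward force. The lever's shank lies within about 0.1° in the image of where a level lever would appear beside the index bar. There is also a steady sideways friction force of about 8 N at the tips, which I left because the pose did not move.
- **Bystanders:** A picture taken before the lever press shows the two slim pins and two ferrules where they were. The elbow was hidden under the arm in that view. I took no full picture after the press.
- **Disagreement:** The two camera views differed by about 2 mm on the hole position. The pin went in without lateral contact, so it had no effect.

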